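# Fit and lock the filter of a clarity meter, then hold the reference cell in its light path

### The job

Get the clarity meter for the spark-erosion dielectric ready and present its reference cell: lower the filter block into the pocket of the meter's left head until it is fully home, then swing the locking lever shut over it, up to its stop. Then take the stoppered reference cell from the stand by its two frosted faces only (the fingers must never touch the clear windows or the stopper) and hold it upright and still in the open gap between the two lenses, its clear windows facing the lenses and the light axis passing through the middle of the dark glass in its lower half. Finish while still holding it there, free of everything but the fingers; leave the open cell, the loupe and the electrode where they stand.

Things in the scene. Friction and masses are not known exactly. Their poses are not given: they have to be found in the camera images.
- meter: Clarity meter (open-beam photometer), fixed: dark base plate 112 x 214 mm, 20 mm high (x -44 to +68, y -102 to +112 mm), two grey heads, x -30 to +54 mm. Left (source) head y +42 to +102 mm, flat top at 68 mm, filter pocket and lever in it. Right (detector) head y -42 to -92 mm, 88 mm high. Origin on the bench under the middle of the gap; x away from the robot, y left along the light, z up
- light_axis (a point): Middle of the 84 mm gap between the heads, on the light axis, 60 mm above the bench over the meter's origin; axes as the meter's. The light runs along y. From each head a black lens barrel of 22 mm diameter stands 8 mm into the gap on this axis
- pocket_floor (a point): Centre of the floor of the filter pocket: 72 mm to the left (+y) of the meter's origin, 44 mm above the bench; axes as the meter's. The pocket is 36 mm (x) by 28 mm (y), open at the top, 24 mm deep under the head's flat top; its upper 4 mm slope outward by 3 mm on all sides as a lead-in
- filter_block: Loose aluminium filter block, 34 mm (x) by 26 mm (y) by 44 mm high, upright, about 90 g, a round glass through it along y. Origin: centre of the underside. Fits the pocket with its y along the meter's y, either way round, 1 mm play a side; home, its underside is on the floor and its upper 20 mm stand proud. Hold it across y (26 mm): the lever's post stands behind the pocket, no room for a finger
- lever (a joint): Locking lever, turns level about an upright post (0.06 N m friction, stays where left). 0 = shut, at its stop: points from the post straight to the meter's front (-x) across the block's top, its underside 2 mm above a block that is home, so it passes only over a block fully in. Grows to 1.85 as it swings open, outward to the left (+y); starts at 1.55 to 1.8
- lever_pivot (a point): Axis of the locking lever, at the underside of its arm: 40 mm behind (+x) the pocket's centre, 90 mm above the bench; on the meter, axes as the meter's. The post under it has 16 mm diameter; the arm is 12 mm wide and 7 mm thick
- lever_knob (a point): Middle of the upright black finger knob at the lever's end, 75 mm from the pivot axis: 15 mm diameter, 97 to 125 mm above the bench (this point at 111 mm). With the lever shut it stands 35 mm in front of the pocket's centre. It can be pushed sideways or gripped
- cell: Stoppered reference cell (square glass cuvette), loose, 60 mm high without stopper, about 46 g, upright in one well of the stand (underside 8 mm above the bench); the taller of two cells. Origin: centre of its underside. Its two frosted (matt white) faces look along its x, 20 mm apart, 24 mm wide; its two clear windows look along its y, 24 mm apart. Dark glass fills its lower 30 mm
- cell_glass (a point): Middle of the dark glass in the reference cell: 15 mm above the centre of its underside, axes as the cell's; this point is to lie on the light axis, in the middle of the gap
- cell_windows: The two clear windows of the reference cell, not to be touched by the fingers; origin and axes as the cell's
- cell_stopper: White round stopper on top of the reference cell, 15 mm diameter, 9 mm high, not to be touched by the fingers; origin and axes as the cell's
- cell_stand: Black cell stand fixed to the bench, 56 mm (x) by 112 mm (y), 22 mm high, with two wells of 22 x 26 mm, 14 mm deep, 27 mm either side of its centre along y; the cells' windows face along its y, the frosted faces along its x. Origin at the centre of its underside
- open_cell: Empty open-topped sample cell, loose, 20 x 24 x 45 mm, in the other well of the stand; to be left there. Origin at the centre of its underside
- loupe: Black eye loupe, loose, 37 mm diameter, 34 mm high, on the bench behind the meter; to be left. Origin at the centre of its underside
- electrode: Graphite electrode on a square steel holder, loose, 38 x 38 x 52 mm, on the bench behind the meter; to be left. Origin at the centre of its underside

How it is judged:
By the outcome, as a careful person would: the job done as asked, in the order asked, and still so for the second after the job is handed in, while the arm keeps its last pose, push and grip.
It also fails if it takes over 69 s, if anything falls off the work surface, if the arm or the gripper's body presses on something with over 40 N, if the wrist force passes 120 N, or if a joint passes its speed limit or range.

### The arm

A 6-joint arm with a two-finger parallel gripper is mounted at the origin on a cart in front of the work surface, level with it; the furniture and walls round the work are solid. World frame = base frame: x ahead of the robot, y to its left, z up, the work surface at z = 0. Lengths are in mm, angles in degrees, forces in N, time in s.
With the tool pointing down it reaches from about 275 to 750 mm from the base axis. Payload 10.2 kg.
Tool frame: the origin (TCP) lies on the centre line of the jaws, within the pads' length; the fingertips stand 14 mm ahead of it and the grasp point (between the pads) lies 5 mm behind it (finger_overhang is the distance from the TCP to the fingertips, in mm); z points along the fingers, y is the line along which they close (so a half turn about z gives the same grasp; the last joint's range is limited). The gripper opens to 88 mm and grips with 3 to 60 N. Pads are 18 mm wide; open, the fingers measure 123 mm over their backs; the gripper's body (75 mm by 187 mm) begins 45 mm behind the grasp point.
Start: joints at [-12.8, 17.928, 85.812, -0, 76.261, -12.8], TCP at [525.006, -0.014, 252.72] pointing down, gripper open.
Joint ranges: [-168.41, 168.41], [-55.51, 124.54], [10.69, 146.95], [-70.63, 250.63], [1, 178], [-165.06, 165.06]. Speed limits (degrees/s): [136.94, 136.94, 172.46, 180, 180, 180].

### API

Orientations are given as a 3x3 rotation matrix whose columns are the frame's x, y, z axes.
In Python, from workcell import read_state, capture, calibration, close_job, finger_overhang gives the robot as it stands.
- The arm moves only by the tool carry_out, never from a script. Its argument "plan" is a list of rows, each an object of numbers: "dx", "dy", "dz": the shift along the tool's x, y, z in mm; "ax", "ay", "az": the turn, a rotation vector about the tool's x, y, z in rad. A call has exactly 8 rows; each row shifts and turns the commanded pose from where the row before left it, along the tool's axes as they then stand; what a row does not reach is not made up. A row lasts 1/8 s, in which the tool goes at most 62.5 mm and 10.7 degrees, less where a joint would pass 70% of its speed; a pose out of reach is approached as far as the arm can. A call is refused whole if a number of a shift passes 62.5 or a number of a turn 0.188, either way. A call with a gripper value outside its range is refused whole. "jaw" is the opening, from 0 (shut) to 1 (fully open), set as the call begins (left out, the last holds). The fingers move at their own pace and stop on an object; the grip force is fixed at half the most. Time passes only in rows, so rows that do not move let the fingers close, or fill a call up. It gives the time, the measured TCP pose, the force, the opening and the grip force at its end, in the units of the state.
- read_state(): the state, without advancing time (a new reading comes with each control period).
- capture(name): name is "scene" or "side" or "wrist"; returns (picture, depth): 400x640x3 uint8, red, green, blue; 400x640 float32, mm along the optical axis (not along the pixel's ray), 0 where there is no reading.
- calibration(name): a dict with "mtx" (3x3 intrinsics, pixels), "camera_from_world" (4x4, takes a point from world to camera coordinates). Camera axes: x right, y down, z forward; pixel columns grow to the right and rows downward; lengths in mm; the calibration is good to about 2 mm. A picture is of the moment at which its call begins: read the wrist's pose just before it. calibration takes no time and is no camera call; for the wrist camera it gives the pose at the moment of the call.
- close_job(): hands the job in; it is judged then, once.
The state is a dict: "clock": time; "q": joint angles; "joint_velocities": joint speeds; "joint_efforts": joint torques, N m; "tool_pos": TCP position; "orientation": TCP orientation; "ft_force": force on the tool from outside, world axes, zero at the start; "moment": the same for the moment, N m; "width": opening from 0.0 (shut) to 1.0 (fully open); "finger_force": force on a finger pad.
Only numpy, scipy, OpenCV 4.12 (cv2) and the standard library are available. Lean on these libraries where they do the work, as an engineer would, in place of code of your own. Each camera call takes 0.05 s, during which the arm holds its last target. There are 200 camera calls.

## Working session

There is one attempt and no reset: what is moved stays moved. The work goes in short steps, Python scripts to look and compute and a tool call to move; the robot and the scene stay as the last step left them, time stands still between calls to the robot, and variables do not carry over. Pictures are saved under pics/ and viewed, at most 10 in all, crops included, and the job is handed in when it is done.

Besides the shell and the picture viewer there is one more tool, called after "Call:" by a JSON object that holds its "api" and its "payload". carry_out: Moves the arm, as the interface text tells. Its arguments: {"type":"object","properties":{"plan":{"type":"array","items":{"type":"object","properties":{"dx":{"type":"number"},"dy":{"type":"number"},"dz":{"type":"number"},"ax":{"type":"number"},"ay":{"type":"number"},"az":{"type":"number"}}}},"jaw":{"type":"number"}},"required":["plan"]}

```bash
ls; mkdir -p pics
cat > h.py <<'E'
import numpy as np, cv2
from workcell import *
def pts(name, px=None):
    c=calibration(name); K=np.array(c["mtx"]); T=np.linalg.inv(np.array(c["camera_from_world"]))
    im,d=capture(name)
    v,u=np.mgrid[0:400,0:640]
    P=np.stack([(u-K[0,2])/K[0,0]*d,(v-K[1,2])/K[1,1]*d,d,np.ones_like(d)],-1)@T.T
    P=P[...,:3]; P[d==0]=np.nan
    return im,d,P
def save(n,im): cv2.imwrite("pics/"+n,im[...,::-1])
E
python3 - <<'E'
from h import *
s=read_state(); print({k:np.round(v,3).tolist() for k,v in s.items()}, finger_overhang)
for n in("scene","side","wrist"):
    im,d,P=pts(n); save(n+"0.png",im); np.savez(f"/tmp/{n}0.npz",im=im,d=d,P=P)
    T=np.linalg.inv(np.array(calibration(n)["camera_from_world"])); print(n,np.round(T,2).tolist(),np.array(calibration(n)["mtx"]).round(1).tolist(),(d>0).mean())
E
```

```text
pics
{'clock': 0.0, 'q': [-12.799, 17.961, 85.853, -0.001, 76.261, -12.801], 'joint_velocities': [-0.046, 0.027, -0.12, 0.056, 0.083, -0.012], 'joint_efforts': [-0.0, -40.222, -25.226, 0.069, 0.035, -0.0], 'tool_pos': [524.775, 0.045, 252.149], 'orientation': [[-0.0, 1.0, -0.001], [1.0, 0.0, 0.0], [0.0, -0.001, -1.0]], 'ft_force': [-0.412, -0.709, -0.347], 'moment': [-0.007, -0.009, 0.015], 'finger_force': 0.0, 'width': 1.0} 14.0
scene [[0.52, -0.44, 0.73, -360.2], [-0.85, -0.28, 0.44, -540.09], [0.01, -0.85, -0.52, 737.91], [0.0, 0.0, 0.0, 1.0]] [[461.0, 0.0, 328.9], [0.0, 461.0, 187.1], [0.0, 0.0, 1.0]] 0.97198046875
side [[0.98, -0.08, 0.19, 351.73], [-0.2, -0.46, 0.87, -917.8], [0.02, -0.89, -0.46, 591.54], [0.0, 0.0, 0.0, 1.0]] [[435.2, 0.0, 316.3], [0.0, 435.2, 204.4], [0.0, 0.0, 1.0]] 0.9225703125
wrist [[1.0, -0.0, -0.0, 524.97], [-0.0, -0.96, -0.27, 70.96], [-0.0, 0.27, -0.96, 384.69], [0.0, 0.0, 0.0, 1.0]] [[300.9, 0.0, 319.9], [0.0, 300.9, 199.3], [0.0, 0.0, 1.0]] 0.9957109375
```

View pics/scene0.png

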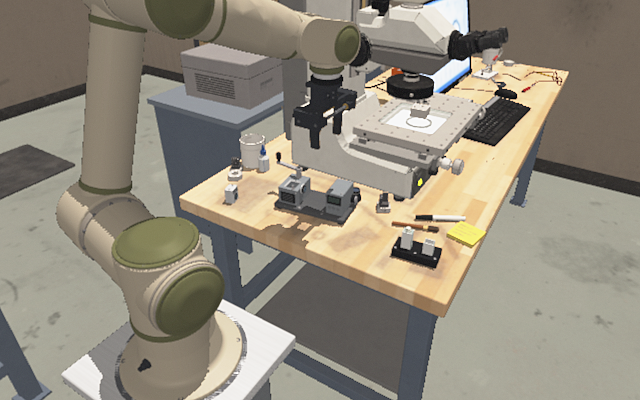

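View pics/side0.png

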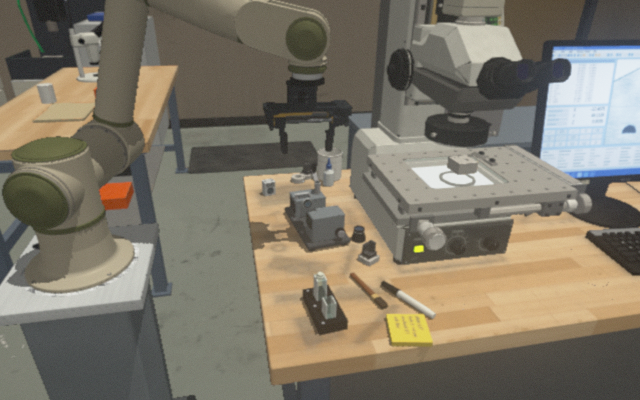

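View pics/wrist0.png

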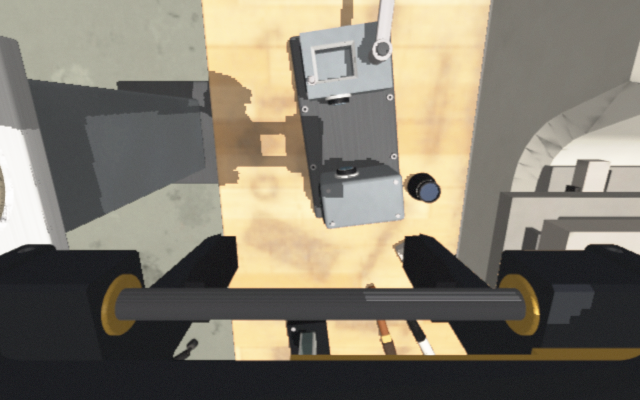

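The scene view shows the filter block at about (230,193), the meter at (315,195) and the stand at (415,245) with the taller cell at (406,238). In the wrist view the left head is at (345,62), the right head at (360,200) and the lever post at (382,48).

```bash
cat > m.py <<'E'
from h import *
def rect(P,mask,name):
    p=P[mask][:,:2].astype(np.float32)
    n,l,st,_=cv2.connectedComponentsWithStats(mask.astype(np.uint8))
    o=[]
    for i in range(1,n):
        if st[i,4]<25: continue
        m=l==i; q=P[m].astype(np.float32); r=cv2.minAreaRect(q[:,:2])
        print(name,st[i,:5].tolist(),"c",np.round(r[0],1),"wh",np.round(r[1],1),"ang",round(r[2],1),"z",np.nanmedian(q[:,2]).round(1),"mean",q.mean(0).round(1))
E
python3 - <<'E'
from m import *
for n in("wrist","scene","side"):
    f=np.load(f"/tmp/{n}0.npz"); P=f["P"];im=f["im"]
    x,y,z=np.moveaxis(P,-1,0)
    R=(x>300)&(x<680)&(y>-420)&(y<380)
    for lo,hi in((16,20.6),(20.7,25),(41,48),(50,55),(64,72),(84,92),(73,80),(123,128)):
        rect(P,R&(z>lo)&(z<hi),f"{n} {lo}")
E
```

```text
Traceback (most recent call last):
  File "m.py", line 8, in rect
    m=l==i; q=P[m].astype(np.float32); r=cv2.minAreaRect(q[:,:2])
                                         ~~~~~~~~~~~~~~~^^^^^^^^^
cv2.error: OpenCV(4.12.0) /io/opencv/modules/imgproc/src/convhull.cpp:143: error: (-215:Assertion failed) total >= 0 && (depth == CV_32F || depth == CV_32S) in function 'convexHull'
```

```bash
sed -i 's/minAreaRect(q\[:,:2\])/minAreaRect(np.ascontiguousarray(q[:,:2]))/' m.py
python3 - <<'E'
from m import *
for n in("wrist","scene","side"):
    f=np.load(f"/tmp/{n}0.npz"); P=f["P"];im=f["im"]
    x,y,z=np.moveaxis(P,-1,0)
    R=(x>300)&(x<680)&(y>-420)&(y<380)
    for lo,hi in((16,25),(41,48),(50,55),(64,72),(84,92),(73,80)):
        rect(P,R&(z>lo)&(z<hi),f"{n} {lo}")
E
```

```text
wrist 16 [289, 36, 110, 183, 7719] c [558.9  54.2] wh [111.9 213.2] ang 7.6 z 20.4 mean [554.1  51.9  20.4]
wrist 16 [412, 177, 23, 24, 124] c [650.7 -17.1] wh [31.  19.8] ang 57.7 z 19.2 mean [647.9 -14.6  19.5]
wrist 16 [286, 320, 44, 35, 1012] c [ 506.6 -244.4] wh [56.1 61.5] ang 6.3 z 22.5 mean [ 507.  -235.    22.1]
wrist 16 [415, 332, 9, 13, 45] c [ 669.8 -244.6] wh [ 7.4 22.5] ang 32.7 z 16.5 mean [ 670.1 -244.8   16.6]
wrist 41 [314, 49, 38, 32, 957] c [538.2 120. ] wh [36.  26.3] ang 7.7 z 44.5 mean [538.3 120.3  44.5]
wrist 41 [371, 167, 19, 3, 25] c [593.6  11.3] wh [20.6  0.6] ang 6.7 z 44.6 mean [593.2  11.2  44.8]
wrist 41 [299, 342, 15, 6, 54] c [ 505.4 -231.9] wh [19.5  2.7] ang 7.3 z 44.5 mean [ 505.9 -231.8   44.4]
wrist 50 [315, 48, 31, 5, 35] c [534.9 132.6] wh [30.5  0.4] ang 7.2 z 52.4 mean [535.  132.6  52.4]
wrist 50 [299, 348, 15, 4, 44] c [ 505.7 -231.5] wh [18.9  3.4] ang 7.6 z 52.6 mean [ 505.7 -231.9   52.6]
wrist 64 [299, 21, 93, 84, 4170] c [550.7 116.2] wh [84.2 68.9] ang 7.6 z 68.3 mean [548.6 118.8  68.2]
wrist 64 [320, 168, 76, 15, 241] c [564.2  11
[... 4679 characters left out ...]
105] c [562.3 -38.3] wh [37.4 93.1] ang 72.7 z 68.5 mean [564.3 -39.2  68.3]
side 64 [314, 274, 13, 10, 73] c [ 507.1 -245.7] wh [20.1 24.9] ang 1.9 z 68.3 mean [ 506.1 -249.    68.1]
side 84 [318, 152, 18, 9, 47] c [645.7 341. ] wh [31.8 63.1] ang 47.1 z 87.7 mean [654.2 337.   88. ]
side 84 [307, 205, 38, 16, 371] c [568.7 -19.9] wh [83.5 51.1] ang 7.2 z 88.3 mean [567.1 -22.6  88.1]
side 73 [318, 156, 17, 8, 39] c [645.6 334.3] wh [35.5 56.9] ang 56.8 z 76.9 mean [652.4 336.   76.8]
side 73 [306, 214, 39, 11, 105] c [561.9 -38.1] wh [38.3 93. ] ang 72.2 z 76.8 mean [562.  -39.1  76.6]
side 73 [318, 272, 6, 5, 28] c [ 507.9 -244.9] wh [12.2  9.6] ang 24.0 z 77.1 mean [ 507.4 -245.4   76.8]
```

Call:
{"api": "carry_out", "payload": {"plan": [{"dx": 15,"dy": -6,"dz": 5},{"dx": 30,"dy": -12,"dz": 10},{"dx": 30,"dy": -12,"dz": 10},{"dx": 30,"dy": -12,"dz": 10},{"dx": 30,"dy": -12,"dz": 10},{"dx": 30,"dy": -12,"dz": 10},{"dx": 15,"dy": -4,"dz": 5},{}]}}

```text
validation failed for argument at $.pl...
```

Run:
```python
from m import *
s=read_state(); print(s["tool_pos"],s["clock"])
im,d,P=pts("wrist"); save("wrist1.png",im); np.savez("/tmp/wrist1.npz",im=im,d=d,P=P)
x,y,z=np.moveaxis(P,-1,0)
R=(x>300)&(x<680)&(y>-420)&(y<380)
for lo,hi in((42.5,46),(65,71),(124,128),(95,98.5)): rect(P,R&(z>lo)&(z<hi),f"{lo}")
rect(P,R&(z>5)&(z<46)&(x<500)&(y>200),"blk")
```

```text
[5.24858257e+02 1.92588979e-02 2.52341832e+02] 0.15
42.5 [314, 49, 38, 32, 904] c [538.1 120. ] wh [36.1 26.3] ang 7.9 z 44.4 mean [538.1 120.2  44.4]
65 [299, 21, 93, 84, 4033] c [550.6 116.3] wh [84. 69.] ang 7.9 z 68.3 mean [548.8 119.1  68.3]
65 [335, 168, 61, 12, 171] c [572.5  12.5] wh [64.9  9.4] ang 7.0 z 68.5 mean [560.6  10.6  68.4]
95 [375, 0, 19, 42, 531] c [579.5 147. ] wh [31.5 12.3] ang 86.2 z 97.3 mean [579.5 148.   97.2]
```

View pics/wrist1.png

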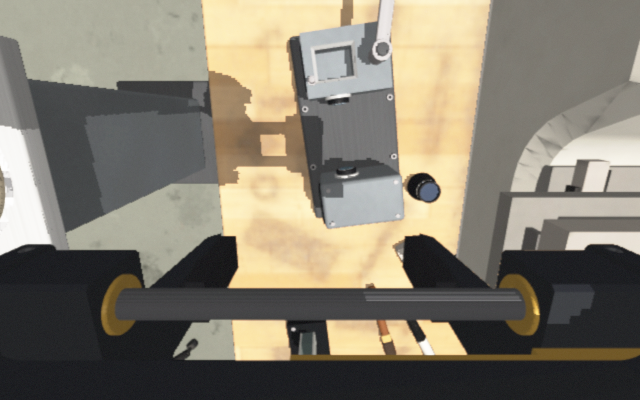

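The move was refused, so this picture matches the previous one (left head at (345,62)). The row format is probably the cause, so I'll give every key.

Call:
{"api": "carry_out", "payload": {"plan": [{"dx": 15,"dy": -6,"dz": 5,"ax": 0,"ay": 0,"az": 0},{"dx": 30,"dy": -12,"dz": 10,"ax": 0,"ay": 0,"az": 0},{"dx": 30,"dy": -12,"dz": 10,"ax": 0,"ay": 0,"az": 0},{"dx": 30,"dy": -12,"dz": 10,"ax": 0,"ay": 0,"az": 0},{"dx": 30,"dy": -12,"dz": 10,"ax": 0,"ay": 0,"az": 0},{"dx": 30,"dy": -12,"dz": 10,"ax": 0,"ay": 0,"az": 0},{"dx": 15,"dy": -4,"dz": 5,"ax": 0,"ay": 0,"az": 0},{"dx": 0,"dy": 0,"dz": 0,"ax": 0,"ay": 0,"az": 0}]}}

```text
clock: 1.2
tool_pos: [454.7, 180.6, 192.5]
orientation: [[-0.002, 1.0, -0.0], [1.0, 0.002, -0.0], [-0.0, -0.0, -1.0]]
ft_force: [-0.1, -1.0, 0.6]
width: 1.004
finger_force: 0.0
```

```bash
cat > look.py <<'E'
from m import *
s=read_state(); print(s["tool_pos"],s["clock"])
im,d,P=pts("wrist"); save("wrist2.png",im); np.savez("/tmp/wrist1.npz",im=im,d=d,P=P)
x,y,z=np.moveaxis(P,-1,0)
R=(x>300)&(x<680)&(y>-420)&(y<380)
for lo,hi in((42.5,46),(65,71),(124,128),(95,98.5)): rect(P,R&(z>lo)&(z<hi),f"{lo}")
rect(P,R&(z>5)&(z<46)&(x<500)&(y>200),"blk")
E
python3 look.py
```

```text
[454.68069486 180.59750217 192.53052051] 1.2
42.5 [552, 0, 30, 17, 108] c [655.  331.3] wh [10.2 27.6] ang 68.2 z 44.6 mean [653.9 334.5  44.5]
42.5 [536, 16, 23, 43, 195] c [644.6 311.2] wh [14.7 33.7] ang 21.4 z 44.7 mean [642.6 311.5  44.6]
42.5 [305, 57, 44, 42, 1199] c [460.5 281.7] wh [34.  25.9] ang 16.3 z 44.4 mean [460.4 281.8  44.4]
42.5 [422, 215, 33, 5, 48] c [571.1 153.6] wh [30.9  1.1] ang 7.7 z 44.3 mean [571.5 153.6  44.3]
42.5 [370, 223, 21, 7, 33] c [513.9 145.9] wh [20.6  4.4] ang 18.0 z 44.5 mean [513.1 145.5  44.4]
42.5 [388, 246, 15, 19, 238] c [531.7 112.8] wh [14.7 19.2] ang 6.1 z 44.6 mean [531.6 112.9  44.6]
42.5 [416, 335, 40, 7, 97] c [583.9   9.5] wh [42.5  3.6] ang 8.6 z 44.3 mean [583.6   9.9  44.3]
42.5 [381, 341, 23, 8, 58] c [535.5   3.1] wh [25.3  4.4] ang 15.7 z 44.3 mean [535.5   3.1  44.4]
65 [584, 0, 40, 6, 106] c [666.4 331.6] wh [ 2.5 25.9] ang 84.1 z 68.0 mean [665.1 331.7  68. ]
65 [567, 14, 27, 28, 311] c [652.8 314.9] wh [15.7 18.9] ang 11.3 z 69.5 mean [650.5 314.   68.9]
65 [374, 223, 92, 65, 1970] c [549.4 121.2] wh [83.8 59.5] ang 7.3 z 68.4 mean [540.6 131.5  68.3]
65 [404, 348, 22, 7, 100] c [553.9  13.1] wh [22.3  7.2] ang 1.9 z 67.2 mean [553.   13.4  67.4]
65 [435, 351, 31, 4, 67] c [590.5  11. ] wh [30.5  2.7] ang 5.3 z 66.6 mean [593.   11.2  66.8]
124 [498, 184, 19, 18, 231] c [583.  199.5] wh [12.1 12.3] ang 33.9 z 125.2 mean [582.8 199.4 125.2]
95 [460, 175, 34, 89, 1168] c [580.9 169. ] wh [74.8 13.9] ang 86.0 z 97.3 mean [579.9 167.4  97.2]
blk [305, 57, 44, 43, 1284] c [460.6 281.7] wh [34.1 27. ] ang 16.0 z 44.3 mean [460.6 281.1  43.5]
```

Call:
{"api": "carry_out", "payload": {"plan": [{"dx": 34,"dy": 2,"dz": 0,"ax": 0,"ay": 0,"az": 0},{"dx": 34,"dy": 2,"dz": 0,"ax": 0,"ay": 0,"az": 0},{"dx": 33,"dy": 2,"dz": 0,"ax": 0,"ay": 0,"az": 0},{"dx": 0,"dy": 0,"dz": 14,"ax": 0,"ay": 0,"az": 0.184},{"dx": 0,"dy": 0,"dz": 14,"ax": 0,"ay": 0,"az": 0.184},{"dx": 0,"dy": 0,"dz": 14,"ax": 0,"ay": 0,"az": 0.184},{"dx": 0,"dy": 0,"dz": 14,"ax": 0,"ay": 0,"az": 0.184},{"dx": 0,"dy": 0,"dz": 14,"ax": 0,"ay": 0,"az": 0.184}]}}

```text
clock: 2.25
tool_pos: [461.9, 280.0, 122.6]
orientation: [[0.8, 0.6, 0.001], [0.6, -0.8, 0.0], [0.001, 0.0, -1.0]]
ft_force: [-0.1, 0.8, -0.6]
width: 0.996
finger_force: 0.0
```

Call:
{"api": "carry_out", "payload": {"plan": [{"dx": 0,"dy": 0,"dz": 0,"ax": 0,"ay": 0,"az": 0.184},{"dx": 0,"dy": 0,"dz": 0,"ax": 0,"ay": 0,"az": 0.184},{"dx": 0,"dy": 0,"dz": 0,"ax": 0,"ay": 0,"az": 0},{"dx": 0,"dy": 0,"dz": 0,"ax": 0,"ay": 0,"az": 0},{"dx": 0,"dy": 0,"dz": 0,"ax": 0,"ay": 0,"az": 0},{"dx": 0,"dy": 0,"dz": 0,"ax": 0,"ay": 0,"az": 0},{"dx": 0,"dy": 0,"dz": 0,"ax": 0,"ay": 0,"az": 0},{"dx": 0,"dy": 0,"dz": 0,"ax": 0,"ay": 0,"az": 0}]}}

```text
clock: 3.25
tool_pos: [461.0, 281.0, 122.7]
orientation: [[0.96, 0.279, -0.0], [0.279, -0.96, 0.0], [-0.0, -0.0, -1.0]]
ft_force: [0.6, -1.2, 0.1]
width: 1.004
finger_force: 0.0
```

```bash
cat > err.py <<'E'
# usage: err.py x y z yaw(deg of tool y about world z): remaining shift in tool axes (after turn), and turn
import sys
from h import *
from scipy.spatial.transform import Rotation as Ro
x,y,z,a=map(float,sys.argv[1:5]); s=read_state(); R=np.array(s["orientation"]); p=np.array(s["tool_pos"])
c,n=np.cos(np.radians(a)),np.sin(np.radians(a))
G=np.array([[-n,c,0],[c,n,0],[0,0,-1.]])
rv=Ro.from_matrix(R.T@G).as_rotvec()
print("t",round(s["clock"],2),"p",p.round(1),"yaw",round(float(np.degrees(np.arctan2(R[1,1],R[0,1]))),2),"F",np.round(s["ft_force"],1),"w",round(s["width"]*88,1),"ff",round(s["finger_force"],1))
d=np.array([x,y,z])-p
print("shift now-axes",(R.T@d).round(1),"goal-axes",(G.T@d).round(1),"turn",rv.round(3))
E
python3 err.py 460.5 281.8 40 -73.7
```

```text
t 3.25 p [461.  281.  122.7] yaw -73.78 F [ 0.6 -1.2  0.1] w 88.4 ff 0.0
shift now-axes [-0.3 -0.9 82.7] goal-axes [-0.2 -0.9 82.7] turn [-0.     0.    -0.001]
```

Call:
{"api": "carry_out", "payload": {"plan": [{"dx": 0,"dy": -0.7,"dz": 10,"ax": 0,"ay": 0,"az": 0},{"dx": 0,"dy": 0,"dz": 16,"ax": 0,"ay": 0,"az": 0},{"dx": 0,"dy": 0,"dz": 18,"ax": 0,"ay": 0,"az": 0},{"dx": 0,"dy": 0,"dz": 18,"ax": 0,"ay": 0,"az": 0},{"dx": 0,"dy": 0,"dz": 14,"ax": 0,"ay": 0,"az": 0},{"dx": 0,"dy": 0,"dz": 6.5,"ax": 0,"ay": 0,"az": 0},{"dx": 0,"dy": 0,"dz": 0,"ax": 0,"ay": 0,"az": 0},{"dx": 0,"dy": 0,"dz": 0,"ax": 0,"ay": 0,"az": 0}]}}

```text
clock: 4.25
tool_pos: [461.1, 281.8, 40.7]
orientation: [[0.96, 0.279, 0.001], [0.279, -0.96, 0.0], [0.001, -0.0, -1.0]]
ft_force: [-0.6, -0.9, -0.4]
width: 1.001
finger_force: 0.0
```

Call:
{"api": "carry_out", "payload": {"plan": [{"dx": 0,"dy": 0,"dz": 0,"ax": 0,"ay": 0,"az": 0},{"dx": 0,"dy": 0,"dz": 0,"ax": 0,"ay": 0,"az": 0},{"dx": 0,"dy": 0,"dz": 0,"ax": 0,"ay": 0,"az": 0},{"dx": 0,"dy": 0,"dz": 0,"ax": 0,"ay": 0,"az": 0},{"dx": 0,"dy": 0,"dz": 0,"ax": 0,"ay": 0,"az": 0},{"dx": 0,"dy": 0,"dz": 0,"ax": 0,"ay": 0,"az": 0},{"dx": 0,"dy": 0,"dz": 0,"ax": 0,"ay": 0,"az": 0},{"dx": 0,"dy": 0,"dz": 0,"ax": 0,"ay": 0,"az": 0}], "jaw": 0}}

```text
clock: 5.25
tool_pos: [460.8, 281.7, 40.2]
orientation: [[0.96, 0.279, 0.0], [0.279, -0.96, -0.0], [0.0, 0.0, -1.0]]
ft_force: [0.6, -0.5, -0.3]
width: 0.29
finger_force: 30.0
```

```bash
python3 err.py 460.5 281.8 130 -73.7
```

```text
t 5.25 p [460.8 281.7  40.2] yaw -73.8 F [ 0.6 -0.5 -0.3] w 25.6 ff 30.0
shift now-axes [ -0.3  -0.2 -89.8] goal-axes [ -0.3  -0.2 -89.8] turn [ 0.    -0.    -0.002]
```

Call:
{"api": "carry_out", "payload": {"plan": [{"dx": 0,"dy": 0,"dz": -15,"ax": 0,"ay": 0,"az": 0},{"dx": 0,"dy": 0,"dz": -30,"ax": 0,"ay": 0,"az": 0},{"dx": 0,"dy": 0,"dz": -30,"ax": 0,"ay": 0,"az": 0},{"dx": 1,"dy": 9,"dz": -20,"ax": 0,"ay": 0,"az": 0},{"dx": 4,"dy": 24,"dz": -5,"ax": 0,"ay": 0,"az": 0},{"dx": 5,"dy": 30,"dz": 0,"ax": 0,"ay": 0,"az": 0},{"dx": 5,"dy": 30,"dz": 0,"ax": 0,"ay": 0,"az": 0},{"dx": 5,"dy": 30,"dz": 0,"ax": 0,"ay": 0,"az": 0}]}}

```text
clock: 6.25
tool_pos: [514.7, 168.3, 141.3]
orientation: [[0.96, 0.279, 0.001], [0.279, -0.96, 0.0], [0.001, 0.0, -1.0]]
ft_force: [0.2, -0.2, -0.5]
width: 0.29
finger_force: 30.0
```

Call:
{"api": "carry_out", "payload": {"plan": [{"dx": 5,"dy": 30,"dz": 0,"ax": 0,"ay": 0,"az": 0},{"dx": 3.7,"dy": 24.3,"dz": 0,"ax": 0,"ay": 0,"az": 0},{"dx": 0,"dy": 0,"dz": 0,"ax": 0,"ay": 0,"az": 0.075},{"dx": 0,"dy": 0,"dz": 0,"ax": 0,"ay": 0,"az": 0.075},{"dx": 0,"dy": 0,"dz": 0,"ax": 0,"ay": 0,"az": 0},{"dx": 0,"dy": 0,"dz": 0,"ax": 0,"ay": 0,"az": 0},{"dx": 0,"dy": 0,"dz": 0,"ax": 0,"ay": 0,"az": 0},{"dx": 0,"dy": 0,"dz": 0,"ax": 0,"ay": 0,"az": 0}]}}

```text
clock: 7.25
tool_pos: [537.8, 119.5, 140.3]
orientation: [[0.991, 0.133, -0.0], [0.133, -0.991, -0.0], [-0.0, 0.0, -1.0]]
ft_force: [0.6, -0.5, -0.9]
width: 0.291
finger_force: 30.0
```

```bash
python3 err.py 537.9 119.4 84.5 -82.4
python3 - <<'E'
from m import *
im,d,P=pts("wrist"); save("wrist3.png",im)
x,y,z=np.moveaxis(P,-1,0)
R=(x>480)&(x<680)&(y>-60)&(y<200)
for lo,hi in((66.5,70),(17,22),(85,91)): rect(P,R&(z>lo)&(z<hi),f"{lo}")
E
```

```text
t 7.25 p [537.8 119.5 140.3] yaw -82.36 F [ 0.6 -0.5 -0.9] w 25.6 ff 30.0
shift now-axes [ 0.1  0.1 55.8] goal-axes [ 0.1  0.1 55.8] turn [0.    0.    0.001]
66.5 [277, 139, 99, 97, 4665] c [557.8 117.7] wh [69.4 69.1] ang 7.7 z 68.4 mean [562.8 119.2  68.4]
66.5 [465, 139, 33, 111, 414] c [566.5  11.8] wh [80.4 11. ] ang 5.6 z 68.3 mean [565.6  10.5  68.3]
17 [495, 56, 26, 42, 258] c [654.3 -13.3] wh [30.3 18.3] ang 18.3 z 19.4 mean [653.3  -9.8  19.4]
17 [273, 116, 260, 127, 13868] c [559.2  54.7] wh [111.3 213.2] ang 7.8 z 20.4 mean [573.4  49.3  20.4]
17 [275, 167, 5, 67, 184] c [529.6 157. ] wh [60.5  3. ] ang 7.5 z 19.4 mean [530.8 157.   19.3]
85 [488, 141, 100, 123, 9441] c [569.2 -16. ] wh [82.5 50.3] ang 7.7 z 88.3 mean [571.8 -14.4  88.3]
```

View pics/wrist3.png

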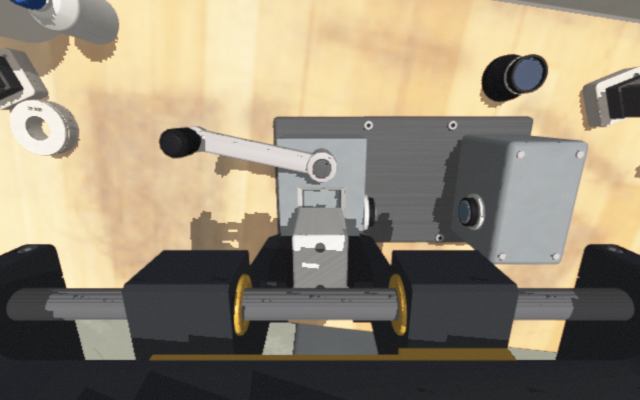

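The block is held at (320,240) over the pocket's back edge at (320,197). The lever is open, with its knob at (178,142). Now descending.

Call:
{"api": "carry_out", "payload": {"plan": [{"dx": 0.4,"dy": -0.1,"dz": 10,"ax": 0,"ay": 0,"az": 0},{"dx": 0,"dy": 0,"dz": 12,"ax": 0,"ay": 0,"az": 0},{"dx": 0,"dy": 0,"dz": 8,"ax": 0,"ay": 0,"az": 0},{"dx": 0,"dy": 0,"dz": 4,"ax": 0,"ay": 0,"az": 0},{"dx": 0,"dy": 0,"dz": 3,"ax": 0,"ay": 0,"az": 0},{"dx": 0,"dy": 0,"dz": 3,"ax": 0,"ay": 0,"az": 0},{"dx": 0,"dy": 0,"dz": 0,"ax": 0,"ay": 0,"az": 0},{"dx": 0,"dy": 0,"dz": 0,"ax": 0,"ay": 0,"az": 0}]}}

```text
clock: 8.3
tool_pos: [538.3, 119.6, 100.4]
orientation: [[0.991, 0.132, 0.0], [0.132, -0.991, -0.0], [0.0, 0.0, -1.0]]
ft_force: [0.1, 0.5, -0.3]
width: 0.293
finger_force: 30.0
```

```bash
python3 err.py 538.2 119.7 84.2 -82.35
```

```text
t 8.3 p [538.3 119.6 100.4] yaw -82.39 F [ 0.1  0.5 -0.3] w 25.8 ff 30.0
shift now-axes [-0.1 -0.1 16.2] goal-axes [-0.1 -0.1 16.2] turn [ 0.    -0.    -0.001]
```

Call:
{"api": "carry_out", "payload": {"plan": [{"dx": 0,"dy": 0,"dz": 3,"ax": 0,"ay": 0,"az": 0},{"dx": 0,"dy": 0,"dz": 4,"ax": 0,"ay": 0,"az": 0},{"dx": 0,"dy": 0,"dz": 4,"ax": 0,"ay": 0,"az": 0},{"dx": 0,"dy": 0,"dz": 2,"ax": 0,"ay": 0,"az": 0},{"dx": 0,"dy": 0,"dz": 1.5,"ax": 0,"ay": 0,"az": 0},{"dx": 0,"dy": 0,"dz": 0.7,"ax": 0,"ay": 0,"az": 0},{"dx": 0,"dy": 0,"dz": 0.5,"ax": 0,"ay": 0,"az": 0},{"dx": 0,"dy": 0,"dz": 0,"ax": 0,"ay": 0,"az": 0}]}}

```text
clock: 9.3
tool_pos: [538.2, 119.5, 84.5]
orientation: [[0.991, 0.132, 0.0], [0.132, -0.991, -0.0], [0.0, 0.0, -1.0]]
ft_force: [-0.8, -1.1, -0.9]
width: 0.293
finger_force: 30.0
```

```bash
python3 err.py 538.2 119.7 84.2 -82.35
```

```text
t 9.3 p [538.2 119.5  84.5] yaw -82.39 F [-0.8 -1.1 -0.9] w 25.8 ff 30.0
shift now-axes [-0.  -0.2  0.3] goal-axes [-0.  -0.2  0.3] turn [ 0.    -0.    -0.001]
```

Call:
{"api": "carry_out", "payload": {"plan": [{"dx": 0,"dy": 0,"dz": 0.4,"ax": 0,"ay": 0,"az": 0},{"dx": 0,"dy": 0,"dz": 0.4,"ax": 0,"ay": 0,"az": 0},{"dx": 0,"dy": 0,"dz": 0,"ax": 0,"ay": 0,"az": 0},{"dx": 0,"dy": 0,"dz": 0,"ax": 0,"ay": 0,"az": 0},{"dx": 0,"dy": 0,"dz": 0,"ax": 0,"ay": 0,"az": 0},{"dx": 0,"dy": 0,"dz": 0,"ax": 0,"ay": 0,"az": 0},{"dx": 0,"dy": 0,"dz": 0,"ax": 0,"ay": 0,"az": 0},{"dx": 0,"dy": 0,"dz": 0,"ax": 0,"ay": 0,"az": 0}]}}

```text
clock: 10.3
tool_pos: [538.3, 119.5, 84.2]
orientation: [[0.991, 0.132, 0.0], [0.132, -0.991, -0.0], [0.0, 0.0, -1.0]]
ft_force: [-2.3, -0.8, 5.8]
width: 0.294
finger_force: 30.0
```

Call:
{"api": "carry_out", "payload": {"plan": [{"dx": 0,"dy": 0,"dz": 0,"ax": 0,"ay": 0,"az": 0},{"dx": 0,"dy": 0,"dz": 0,"ax": 0,"ay": 0,"az": 0},{"dx": 0,"dy": 0,"dz": 0,"ax": 0,"ay": 0,"az": 0},{"dx": 0,"dy": 0,"dz": 0,"ax": 0,"ay": 0,"az": 0},{"dx": 0,"dy": 0,"dz": -8,"ax": 0,"ay": 0,"az": 0},{"dx": 0,"dy": 0,"dz": -20,"ax": 0,"ay": 0,"az": 0},{"dx": 0,"dy": 0,"dz": -25,"ax": 0,"ay": 0,"az": 0},{"dx": 0,"dy": 0,"dz": -20,"ax": 0,"ay": 0,"az": 0}], "jaw": 0.5}}

```text
clock: 11.3
tool_pos: [538.5, 119.3, 158.3]
orientation: [[0.991, 0.132, 0.001], [0.132, -0.991, -0.0], [0.001, 0.001, -1.0]]
ft_force: [-0.3, -0.6, 1.2]
width: 0.499
finger_force: 0.0
```

```bash
python3 err.py 583 199.5 157 -4
python3 - <<'E'
from m import *
im,d,P=pts("wrist"); save("wrist4.png",im)
x,y,z=np.moveaxis(P,-1,0)
R=(x>480)&(x<680)&(y>-60)&(y<250)
for lo,hi in((86,90),(123,128)): rect(P,R&(z>lo)&(z<hi)&(y>60),f"{lo}")
E
```

```text
t 11.3 p [538.5 119.3 158.3] yaw -82.4 F [-0.3 -0.6  1.2] w 43.9 ff 0.0
shift now-axes [ 54.7 -73.6   1.3] goal-axes [83.1 38.8  1.3] turn [ 1.000e-03 -1.000e-03 -1.368e+00]
86 [301, 193, 37, 46, 1616] c [538.5 120.6] wh [33.8 25.9] ang 8.3 z 88.4 mean [539.  120.5  88.3]
123 [175, 129, 27, 26, 482] c [583.6 199. ] wh [13.8 13.6] ang 56.3 z 124.9 mean [584.3 198.7 124.8]
```

The block's top reads 88.4 mm, so it is home. Next I'll cage the knob with the fingers.

Call:
{"api": "carry_out", "payload": {"plan": [{"dx": 27,"dy": -36,"dz": 0,"ax": 0,"ay": 0,"az": 0},{"dx": 28,"dy": -37.5,"dz": 0,"ax": 0,"ay": 0,"az": 0},{"dx": 0,"dy": 0,"dz": 0,"ax": 0,"ay": 0,"az": -0.171},{"dx": 0,"dy": 0,"dz": 0,"ax": 0,"ay": 0,"az": -0.171},{"dx": 0,"dy": 0,"dz": 0,"ax": 0,"ay": 0,"az": -0.171},{"dx": 0,"dy": 0,"dz": 0,"ax": 0,"ay": 0,"az": -0.171},{"dx": 0,"dy": 0,"dz": 0,"ax": 0,"ay": 0,"az": -0.171},{"dx": 0,"dy": 0,"dz": 0,"ax": 0,"ay": 0,"az": -0.171}], "jaw": 0.35}}

```text
clock: 12.35
tool_pos: [583.0, 199.5, 156.6]
orientation: [[0.395, 0.919, -0.0], [0.919, -0.395, -0.0], [-0.0, 0.0, -1.0]]
ft_force: [-0.1, -0.1, -0.4]
width: 0.352
finger_force: 0.0
```

Call:
{"api": "carry_out", "payload": {"plan": [{"dx": 0,"dy": 0,"dz": 0,"ax": 0,"ay": 0,"az": -0.171},{"dx": 0,"dy": 0,"dz": 0,"ax": 0,"ay": 0,"az": -0.171},{"dx": 0,"dy": 0,"dz": 0,"ax": 0,"ay": 0,"az": 0},{"dx": 0,"dy": 0,"dz": 0,"ax": 0,"ay": 0,"az": 0},{"dx": 0,"dy": 0,"dz": 0,"ax": 0,"ay": 0,"az": 0},{"dx": 0,"dy": 0,"dz": 0,"ax": 0,"ay": 0,"az": 0},{"dx": 0,"dy": 0,"dz": 0,"ax": 0,"ay": 0,"az": 0},{"dx": 0,"dy": 0,"dz": 0,"ax": 0,"ay": 0,"az": 0}]}}

```text
clock: 13.35
tool_pos: [583.0, 199.7, 156.7]
orientation: [[0.07, 0.998, -0.0], [0.998, -0.07, -0.0], [-0.0, -0.0, -1.0]]
ft_force: [-0.0, -0.1, 0.3]
width: 0.35
finger_force: 0.0
```

```bash
python3 err.py 583.4 199.3 119 -4.3
```

```text
t 13.35 p [583.  199.7 156.7] yaw -4.02 F [-0.  -0.1  0.3] w 30.8 ff 0.0
shift now-axes [-0.4  0.4 37.7] goal-axes [-0.4  0.4 37.7] turn [-0.     0.     0.005]
```

Call:
{"api": "carry_out", "payload": {"plan": [{"dx": -0.4,"dy": 0.4,"dz": 9,"ax": 0,"ay": 0,"az": 0},{"dx": 0,"dy": 0,"dz": 12,"ax": 0,"ay": 0,"az": 0},{"dx": 0,"dy": 0,"dz": 11,"ax": 0,"ay": 0,"az": 0},{"dx": 0,"dy": 0,"dz": 6,"ax": 0,"ay": 0,"az": 0},{"dx": 0,"dy": 0,"dz": 0,"ax": 0,"ay": 0,"az": 0},{"dx": -0.4,"dy": -7.5,"dz": 0,"ax": 0,"ay": 0,"az": -0.1},{"dx": -0.6,"dy": -9,"dz": 0,"ax": 0,"ay": 0,"az": -0.12},{"dx": -0.8,"dy": -11.2,"dz": 0,"ax": 0,"ay": 0,"az": -0.15}]}}

```text
clock: 14.35
tool_pos: [556.1, 196.1, 119.2]
orientation: [[-0.3, 0.954, 0.001], [0.954, 0.3, 0.0], [-0.0, 0.001, -1.0]]
ft_force: [1.7, 0.3, -0.7]
width: 0.351
finger_force: 0.5
```

```bash
cat > arc.py <<'E'
from h import *
s=read_state(); p=np.array(s["tool_pos"]); R=np.array(s["orientation"])
v=p[:2]-[577.8,125.0]
print("t",s["clock"],"p",p.round(1),"r",np.linalg.norm(v).round(1),"ang",(np.degrees(np.arctan2(v[1],v[0]))%360).round(1),"yaw+90",round(float(np.degrees(np.arctan2(R[1,1],R[0,1])))+90,1),"F",np.round(s["ft_force"],1),s["width"],s["finger_force"])
E
python3 arc.py
```

```text
t 14.35 p [556.1 196.1 119.2] r 74.4 ang 107.0 yaw+90 107.5 F [ 1.7  0.3 -0.7] 0.3506999663670725 0.486476932419464
```

Call:
{"api": "carry_out", "payload": {"plan": [{"dx": -0.8,"dy": -11.2,"dz": 0,"ax": 0,"ay": 0,"az": -0.15},{"dx": -0.8,"dy": -11.2,"dz": 0,"ax": 0,"ay": 0,"az": -0.15},{"dx": -0.8,"dy": -11.2,"dz": 0,"ax": 0,"ay": 0,"az": -0.15},{"dx": -0.8,"dy": -11.2,"dz": 0,"ax": 0,"ay": 0,"az": -0.15},{"dx": -0.8,"dy": -11.2,"dz": 0,"ax": 0,"ay": 0,"az": -0.15},{"dx": -0.8,"dy": -11.2,"dz": 0,"ax": 0,"ay": 0,"az": -0.15},{"dx": -0.8,"dy": -11.2,"dz": 0,"ax": 0,"ay": 0,"az": -0.15},{"dx": -0.8,"dy": -11.2,"dz": 0,"ax": 0,"ay": 0,"az": -0.15}]}}

```text
clock: 15.35
tool_pos: [503.2, 129.9, 119.3]
orientation: [[-0.998, 0.066, 0.001], [0.066, 0.998, 0.0], [-0.001, 0.0, -1.0]]
ft_force: [1.3, 1.1, -0.5]
width: 0.349
finger_force: 0.5
```

```bash
python3 arc.py
```

```text
t 15.35 p [503.2 129.9 119.3] r 74.8 ang 176.2 yaw+90 176.2 F [ 1.3  1.1 -0.5] 0.3492913061453737 0.483026480069384
```

Call:
{"api": "carry_out", "payload": {"plan": [{"dx": -0.3,"dy": -6.7,"dz": 0,"ax": 0,"ay": 0,"az": -0.09},{"dx": -0.3,"dy": -6.7,"dz": 0,"ax": 0,"ay": 0,"az": -0.09},{"dx": -0.2,"dy": -4.5,"dz": 0,"ax": 0,"ay": 0,"az": -0.06},{"dx": 0,"dy": -1.5,"dz": 0,"ax": 0,"ay": 0,"az": -0.02},{"dx": 0,"dy": -1.2,"dz": 0,"ax": 0,"ay": 0,"az": 0},{"dx": 0,"dy": -1,"dz": 0,"ax": 0,"ay": 0,"az": 0},{"dx": 0,"dy": -0.8,"dz": 0,"ax": 0,"ay": 0,"az": 0},{"dx": 0,"dy": 0,"dz": 0,"ax": 0,"ay": 0,"az": 0}]}}

```text
clock: 16.35
tool_pos: [504.9, 107.7, 118.7]
orientation: [[-0.982, -0.188, 0.0], [-0.188, 0.982, -0.0], [-0.0, -0.0, -1.0]]
ft_force: [-1.0, 0.5, -0.1]
width: 0.348
finger_force: 0.2
```

```bash
python3 arc.py
```

```text
t 16.35 p [504.9 107.7 118.7] r 74.9 ang 193.4 yaw+90 190.8 F [-1.   0.5 -0.1] 0.3481700614676128 0.2431050839368254
```

Nearly at the stop. I'll push on in small steps until the force rises.

Call:
{"api": "carry_out", "payload": {"plan": [{"dx": 0,"dy": -0.6,"dz": 0,"ax": 0,"ay": 0,"az": 0},{"dx": 0,"dy": -0.6,"dz": 0,"ax": 0,"ay": 0,"az": 0},{"dx": 0,"dy": -0.6,"dz": 0,"ax": 0,"ay": 0,"az": 0},{"dx": 0,"dy": 0,"dz": 0,"ax": 0,"ay": 0,"az": 0},{"dx": 0,"dy": 0,"dz": 0,"ax": 0,"ay": 0,"az": 0},{"dx": 0,"dy": 0,"dz": 0,"ax": 0,"ay": 0,"az": 0},{"dx": 0,"dy": 0,"dz": 0,"ax": 0,"ay": 0,"az": 0},{"dx": 0,"dy": 0,"dz": 0,"ax": 0,"ay": 0,"az": 0}]}}

```text
clock: 17.35
tool_pos: [505.2, 105.9, 118.7]
orientation: [[-0.982, -0.188, -0.0], [-0.188, 0.982, -0.0], [0.0, 0.0, -1.0]]
ft_force: [-0.4, 0.4, -0.5]
width: 0.348
finger_force: 0.5
```

```bash
python3 arc.py
```

```text
t 17.35 p [505.2 105.9 118.7] r 75.1 ang 194.7 yaw+90 190.8 F [-0.4  0.4 -0.5] 0.34811948804665355 0.4821587400510907
```

Call:
{"api": "carry_out", "payload": {"plan": [{"dx": 0,"dy": -0.6,"dz": 0,"ax": 0,"ay": 0,"az": 0},{"dx": 0,"dy": -0.6,"dz": 0,"ax": 0,"ay": 0,"az": 0},{"dx": 0,"dy": -0.6,"dz": 0,"ax": 0,"ay": 0,"az": 0},{"dx": 0,"dy": -0.6,"dz": 0,"ax": 0,"ay": 0,"az": 0},{"dx": 0,"dy": 0,"dz": 0,"ax": 0,"ay": 0,"az": 0},{"dx": 0,"dy": 0,"dz": 0,"ax": 0,"ay": 0,"az": 0},{"dx": 0,"dy": 0,"dz": 0,"ax": 0,"ay": 0,"az": 0},{"dx": 0,"dy": 0,"dz": 0,"ax": 0,"ay": 0,"az": 0}]}}

```text
clock: 18.35
tool_pos: [505.2, 105.3, 118.6]
orientation: [[-0.982, -0.188, -0.001], [-0.188, 0.982, 0.003], [0.0, 0.003, -1.0]]
ft_force: [-2.0, 12.7, -0.5]
width: 0.351
finger_force: 6.6
```

```bash
python3 arc.py
```

```text
t 18.35 p [505.2 105.3 118.6] r 75.2 ang 195.2 yaw+90 190.8 F [-2.  12.7 -0.5] 0.3510652964497901 6.603042595088482
```

The lever is at its stop: 12.7 N and no more movement. Backing off, lifting and moving to look at the stand.

Call:
{"api": "carry_out", "payload": {"plan": [{"dx": 0,"dy": 4,"dz": 0,"ax": 0,"ay": 0,"az": 0},{"dx": 0,"dy": 4,"dz": 0,"ax": 0,"ay": 0,"az": 0},{"dx": 0,"dy": 0,"dz": -15,"ax": 0,"ay": 0,"az": 0},{"dx": 0,"dy": 0,"dz": -30,"ax": 0,"ay": 0,"az": 0},{"dx": 0,"dy": 0,"dz": -35,"ax": 0,"ay": 0,"az": 0},{"dx": 4,"dy": -20,"dz": -25,"ax": 0,"ay": 0,"az": 0},{"dx": 7.7,"dy": -40,"dz": 0,"ax": 0,"ay": 0,"az": 0},{"dx": 7.7,"dy": -40,"dz": 0,"ax": 0,"ay": 0,"az": 0}]}}

```text
clock: 19.35
tool_pos: [504.0, 8.3, 225.2]
orientation: [[-0.982, -0.189, 0.002], [-0.189, 0.982, -0.001], [-0.002, -0.001, -1.0]]
ft_force: [0.0, 0.9, 0.1]
width: 0.352
finger_force: 0.0
```

Call:
{"api": "carry_out", "payload": {"plan": [{"dx": 7.7,"dy": -40,"dz": 0,"ax": 0,"ay": 0,"az": 0},{"dx": 7.7,"dy": -40,"dz": 0,"ax": 0,"ay": 0,"az": 0},{"dx": 7.7,"dy": -40,"dz": 0,"ax": 0,"ay": 0,"az": 0},{"dx": 7.7,"dy": -40,"dz": 0,"ax": 0,"ay": 0,"az": 0},{"dx": 7.7,"dy": -40,"dz": 0,"ax": 0,"ay": 0,"az": 0},{"dx": 7.7,"dy": -40,"dz": 0,"ax": 0,"ay": 0,"az": 0},{"dx": 7.7,"dy": -40,"dz": 0,"ax": 0,"ay": 0,"az": 0},{"dx": 7.7,"dy": -40,"dz": 0,"ax": 0,"ay": 0,"az": 0.12}], "jaw": 1}}

```text
clock: 20.35
tool_pos: [503.3, -318.0, 225.0]
orientation: [[-0.998, -0.066, 0.001], [-0.066, 0.998, -0.001], [-0.001, -0.001, -1.0]]
ft_force: [0.1, 0.7, -0.3]
width: 0.998
finger_force: 0.0
```

Call:
{"api": "carry_out", "payload": {"plan": [{"dx": 0,"dy": 0,"dz": 0,"ax": 0,"ay": 0,"az": 0.183},{"dx": 0,"dy": 0,"dz": 0,"ax": 0,"ay": 0,"az": 0.183},{"dx": 0,"dy": 0,"dz": 0,"ax": 0,"ay": 0,"az": 0.183},{"dx": 0,"dy": 0,"dz": 0,"ax": 0,"ay": 0,"az": 0.183},{"dx": 0,"dy": 0,"dz": 0,"ax": 0,"ay": 0,"az": 0.183},{"dx": 0,"dy": 0,"dz": 0,"ax": 0,"ay": 0,"az": 0.183},{"dx": 0,"dy": 0,"dz": 0,"ax": 0,"ay": 0,"az": 0.183},{"dx": 0,"dy": 0,"dz": 0,"ax": 0,"ay": 0,"az": 0.183}]}}

```text
clock: 21.35
tool_pos: [503.5, -316.6, 224.9]
orientation: [[-0.169, 0.986, 0.001], [0.986, 0.169, -0.001], [-0.001, 0.0, -1.0]]
ft_force: [1.6, -0.4, 0.5]
width: 1.005
finger_force: 0.0
```

```bash
python3 err.py 506 -330 200 6.8
python3 - <<'E'
from m import *
for n in ("wrist","scene"):
    im,d,P=pts(n); save(n+"5.png",im)
    x,y,z=np.moveaxis(P,-1,0)
    R=(x>400)&(x<680)&(y>-420)&(y<200)
    for lo,hi in((20,24.5),(50,55),(65,70.5),(74,80)): rect(P,R&(z>lo)&(z<hi)&(y<-180),f"{n} {lo}")
    rect(P,R&(z>93)&(z<130)&(y>80)&(y<180),n+" lever")
E
```

```text
t 21.35 p [ 503.5 -316.6  224.9] yaw 9.72 F [ 1.6 -0.4  0.5] w 88.4 ff 0.0
shift now-axes [-13.6   0.2  24.9] goal-axes [-13.6   0.9  24.9] turn [0.001 0.001 0.051]
wrist 20 [305, 83, 59, 107, 4099] c [ 510.  -270.8] wh [ 56.  112.3] ang 6.2 z 22.5 mean [ 509.2 -267.6   22.5]
wrist 50 [322, 156, 21, 25, 181] c [ 512.9 -297.5] wh [20.  24.3] ang 6.2 z 53.4 mean [ 512.8 -297.1   53.2]
wrist 65 [326, 99, 23, 29, 372] c [ 507.1 -243.8] wh [20.1 24. ] ang 6.6 z 68.4 mean [ 506.9 -243.7   68.4]
wrist 74 [331, 107, 13, 14, 140] c [ 506.8 -244.1] wh [10.8 11.2] ang 10.0 z 77.5 mean [ 506.9 -243.9   77.5]
scene 20 [396, 245, 27, 9, 68] c [ 496.6 -257.9] wh [30.1 64.7] ang 28.5 z 21.0 mean [ 497.8 -257.    21.3]
scene 20 [425, 249, 17, 14, 45] c [ 510.6 -312.3] wh [54.7 28.1] ang 7.0 z 20.8 mean [ 504.7 -316.6   21. ]
scene lever [283, 166, 19, 17, 116] c [536.5 117.3] wh [88.9 15.6] ang 8.5 z 98.0 mean [527.4 115.5 102.6]
```

View pics/wrist5.png

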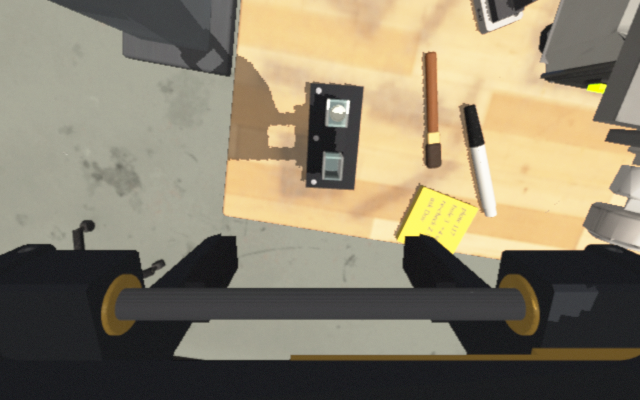

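The stand is at about (335,135): the stoppered cell at (338,112) and the open cell at (333,166). The cell is at (507.0, -243.9), yaw 6.4°, which agrees with the stand's well.

Call:
{"api": "carry_out", "payload": {"plan": [{"dx": 0,"dy": 0,"dz": 10,"ax": 0,"ay": 0,"az": 0.058},{"dx": 15,"dy": 2.5,"dz": 15,"ax": 0,"ay": 0,"az": 0},{"dx": 20,"dy": 3,"dz": 20,"ax": 0,"ay": 0,"az": 0},{"dx": 20,"dy": 3,"dz": 20,"ax": 0,"ay": 0,"az": 0},{"dx": 12,"dy": 2,"dz": 20,"ax": 0,"ay": 0,"az": 0},{"dx": 4.9,"dy": 1,"dz": 15,"ax": 0,"ay": 0,"az": 0},{"dx": 0,"dy": 0,"dz": 0,"ax": 0,"ay": 0,"az": 0},{"dx": 0,"dy": 0,"dz": 0,"ax": 0,"ay": 0,"az": 0}]}}

```text
clock: 22.45
tool_pos: [506.8, -244.3, 124.5]
orientation: [[-0.118, 0.993, 0.001], [0.993, 0.118, -0.001], [-0.001, 0.001, -1.0]]
ft_force: [0.0, -0.1, -0.1]
width: 1.003
finger_force: 0.0
```

```bash
python3 err.py 507 -243.9 41 6.4
```

```text
t 22.45 p [ 506.8 -244.3  124.5] yaw 6.79 F [ 0.  -0.1 -0.1] w 88.2 ff 0.0
shift now-axes [ 0.5  0.1 83.5] goal-axes [ 0.4  0.2 83.5] turn [0.001 0.001 0.007]
```

Call:
{"api": "carry_out", "payload": {"plan": [{"dx": 0.4,"dy": 0.1,"dz": 12,"ax": 0,"ay": 0,"az": 0.006},{"dx": 0,"dy": 0,"dz": 18,"ax": 0,"ay": 0,"az": 0},{"dx": 0,"dy": 0,"dz": 20,"ax": 0,"ay": 0,"az": 0},{"dx": 0,"dy": 0,"dz": 16,"ax": 0,"ay": 0,"az": 0},{"dx": 0,"dy": 0,"dz": 11,"ax": 0,"ay": 0,"az": 0},{"dx": 0,"dy": 0,"dz": 6,"ax": 0,"ay": 0,"az": 0},{"dx": 0,"dy": 0,"dz": 0,"ax": 0,"ay": 0,"az": 0},{"dx": 0,"dy": 0,"dz": 0,"ax": 0,"ay": 0,"az": 0}]}}

```text
clock: 23.45
tool_pos: [506.8, -243.3, 41.2]
orientation: [[-0.112, 0.994, 0.001], [0.994, 0.112, -0.001], [-0.001, 0.001, -1.0]]
ft_force: [0.2, -0.4, -0.2]
width: 1.003
finger_force: 0.0
```

Call:
{"api": "carry_out", "payload": {"plan": [{"dx": 0,"dy": 0,"dz": 0,"ax": 0,"ay": 0,"az": 0},{"dx": 0,"dy": 0,"dz": 0,"ax": 0,"ay": 0,"az": 0},{"dx": 0,"dy": 0,"dz": 0,"ax": 0,"ay": 0,"az": 0},{"dx": 0,"dy": 0,"dz": 0,"ax": 0,"ay": 0,"az": 0},{"dx": 0,"dy": 0,"dz": 0,"ax": 0,"ay": 0,"az": 0},{"dx": 0,"dy": 0,"dz": 0,"ax": 0,"ay": 0,"az": 0},{"dx": 0,"dy": 0,"dz": 0,"ax": 0,"ay": 0,"az": 0},{"dx": 0,"dy": 0,"dz": 0,"ax": 0,"ay": 0,"az": 0}], "jaw": 0}}

```text
clock: 24.45
tool_pos: [506.6, -243.1, 40.7]
orientation: [[-0.112, 0.994, 0.0], [0.994, 0.112, 0.0], [0.0, 0.0, -1.0]]
ft_force: [0.1, 0.0, -1.3]
width: 0.224
finger_force: 30.0
```

```bash
python3 err.py 507 -243.9 41 6.4
```

```text
t 24.45 p [ 506.6 -243.1   40.7] yaw 6.42 F [ 0.1  0.  -1.3] w 19.7 ff 30.0
shift now-axes [-0.8  0.3 -0.3] goal-axes [-0.8  0.3 -0.3] turn [ 0. -0.  0.]
```

Call:
{"api": "carry_out", "payload": {"plan": [{"dx": 0,"dy": 0,"dz": -6,"ax": 0,"ay": 0,"az": 0},{"dx": 0,"dy": 0,"dz": -14,"ax": 0,"ay": 0,"az": 0},{"dx": 0,"dy": 0,"dz": -25,"ax": 0,"ay": 0,"az": 0},{"dx": 0,"dy": 0,"dz": -30,"ax": 0,"ay": 0,"az": 0},{"dx": 0,"dy": 0,"dz": -30,"ax": 0,"ay": 0,"az": 0},{"dx": 10,"dy": 2.6,"dz": -15,"ax": 0,"ay": 0,"az": 0},{"dx": 20,"dy": 5,"dz": 0,"ax": 0,"ay": 0,"az": 0},{"dx": 30,"dy": 8,"dz": 0,"ax": 0,"ay": 0,"az": 0}]}}

```text
clock: 25.45
tool_pos: [515.0, -180.0, 159.7]
orientation: [[-0.111, 0.994, -0.001], [0.994, 0.111, 0.001], [0.001, -0.001, -1.0]]
ft_force: [0.6, 0.2, -0.3]
width: 0.221
finger_force: 30.0
```

Call:
{"api": "carry_out", "payload": {"plan": [{"dx": 35,"dy": 9,"dz": 0,"ax": 0,"ay": 0,"az": 0},{"dx": 40,"dy": 10,"dz": 0,"ax": 0,"ay": 0,"az": 0},{"dx": 40,"dy": 10,"dz": 0,"ax": 0,"ay": 0,"az": 0},{"dx": 40,"dy": 10,"dz": 0,"ax": 0,"ay": 0,"az": 0},{"dx": 35,"dy": 9,"dz": 0,"ax": 0,"ay": 0,"az": 0},{"dx": 25,"dy": 7,"dz": 0,"ax": 0,"ay": 0,"az": 0},{"dx": 10.6,"dy": 3,"dz": 0,"ax": 0,"ay": 0,"az": -0.022},{"dx": 0,"dy": 0,"dz": 0,"ax": 0,"ay": 0,"az": 0}]}}

```text
clock: 26.45
tool_pos: [547.4, 49.5, 160.1]
orientation: [[-0.135, 0.991, -0.001], [0.991, 0.135, 0.0], [0.0, -0.001, -1.0]]
ft_force: [-0.7, -0.6, -0.5]
width: 0.222
finger_force: 30.0
```

Call:
{"api": "carry_out", "payload": {"plan": [{"dx": 0,"dy": 0,"dz": 0,"ax": 0,"ay": 0,"az": 0},{"dx": 0,"dy": 0,"dz": 0,"ax": 0,"ay": 0,"az": 0},{"dx": 0,"dy": 0,"dz": 0,"ax": 0,"ay": 0,"az": 0},{"dx": 0,"dy": 0,"dz": 0,"ax": 0,"ay": 0,"az": 0},{"dx": 0,"dy": 0,"dz": 0,"ax": 0,"ay": 0,"az": 0},{"dx": 0,"dy": 0,"dz": 0,"ax": 0,"ay": 0,"az": 0},{"dx": 0,"dy": 0,"dz": 0,"ax": 0,"ay": 0,"az": 0},{"dx": 0,"dy": 0,"dz": 0,"ax": 0,"ay": 0,"az": 0}]}}

```text
clock: 27.45
tool_pos: [547.8, 48.9, 160.7]
orientation: [[-0.134, 0.991, 0.0], [0.991, 0.134, -0.0], [-0.0, 0.0, -1.0]]
ft_force: [-0.4, -0.7, 0.1]
width: 0.226
finger_force: 30.0
```

```bash
python3 err.py 547.8 48.8 77.9 7.7
python3 - <<'E'
from m import *
im,d,P=pts("wrist"); save("wrist6.png",im)
x,y,z=np.moveaxis(P,-1,0)
R=(x>480)&(x<680)&(y>-60)&(y<250)
for lo,hi in((17,22),(66.5,70),(86,90),(94,99),(121,127)): rect(P,R&(z>lo)&(z<hi),f"{lo}")
E
```

```text
t 27.45 p [547.8  48.9 160.7] yaw 7.68 F [-0.4 -0.7  0.1] w 19.9 ff 30.0
shift now-axes [-0.1 -0.  82.8] goal-axes [-0.1 -0.  82.8] turn [ 0.  0. -0.]
17 [268, 66, 132, 40, 713] c [547.  143.7] wh [111.4  31.6] ang 7.6 z 19.6 mean [531.4 149.3  19.6]
17 [271, 123, 125, 129, 8650] c [559.2  52.2] wh [111.6 122.4] ang 7.7 z 20.4 mean [560.7  49.2  20.4]
66.5 [277, 69, 121, 36, 3428] c [547.8 138.9] wh [84.4 23.3] ang 7.6 z 68.4 mean [549.  141.1  68.4]
66.5 [279, 124, 116, 43, 2852] c [553.2  98.4] wh [84.  30.9] ang 7.6 z 68.4 mean [555.7 100.5  68.4]
86 [294, 92, 52, 13, 666] c [536.9 128.9] wh [33.3  7.5] ang 7.6 z 88.4 mean [536.9 128.8  88.3]
86 [294, 124, 51, 10, 461] c [539.2 109.7] wh [33.4  6. ] ang 7.6 z 88.4 mean [539.2 110.1  88.3]
94 [267, 101, 111, 27, 1888] c [540.  119.1] wh [69.1 15.8] ang 7.6 z 97.4 mean [539.3 119.2  97.3]
121 [243, 100, 27, 29, 581] c [503.9 114.4] wh [14.1 14.5] ang 55.5 z 124.7 mean [504.2 114.5 124.5]
```

View pics/wrist6.png

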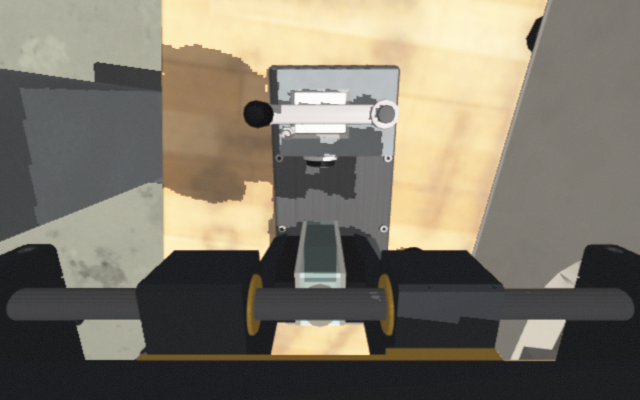

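The lever is shut: its arm lies across the block at the meter's 7.6°, with the knob at (258,113). The cell is held straight at (320,260). Lowering it into the gap.

Call:
{"api": "carry_out", "payload": {"plan": [{"dx": 0,"dy": 0,"dz": 8,"ax": 0,"ay": 0,"az": 0},{"dx": 0,"dy": 0,"dz": 14,"ax": 0,"ay": 0,"az": 0},{"dx": 0,"dy": 0,"dz": 18,"ax": 0,"ay": 0,"az": 0},{"dx": 0,"dy": 0,"dz": 18,"ax": 0,"ay": 0,"az": 0},{"dx": 0,"dy": 0,"dz": 13,"ax": 0,"ay": 0,"az": 0},{"dx": 0,"dy": 0,"dz": 8,"ax": 0,"ay": 0,"az": 0},{"dx": 0,"dy": 0,"dz": 3.8,"ax": 0,"ay": 0,"az": 0},{"dx": 0,"dy": 0,"dz": 0,"ax": 0,"ay": 0,"az": 0}]}}

```text
clock: 28.5
tool_pos: [547.9, 48.9, 78.0]
orientation: [[-0.134, 0.991, 0.0], [0.991, 0.134, -0.0], [-0.0, 0.0, -1.0]]
ft_force: [-0.5, 0.3, -0.1]
width: 0.222
finger_force: 30.0
```

Call:
{"api": "carry_out", "payload": {"plan": [{"dx": 0,"dy": 0,"dz": 0,"ax": 0,"ay": 0,"az": 0},{"dx": 0,"dy": 0,"dz": 0,"ax": 0,"ay": 0,"az": 0},{"dx": 0,"dy": 0,"dz": 0,"ax": 0,"ay": 0,"az": 0},{"dx": 0,"dy": 0,"dz": 0,"ax": 0,"ay": 0,"az": 0},{"dx": 0,"dy": 0,"dz": 0,"ax": 0,"ay": 0,"az": 0},{"dx": 0,"dy": 0,"dz": 0,"ax": 0,"ay": 0,"az": 0},{"dx": 0,"dy": 0,"dz": 0,"ax": 0,"ay": 0,"az": 0},{"dx": 0,"dy": 0,"dz": 0,"ax": 0,"ay": 0,"az": 0}]}}

```text
clock: 29.5
tool_pos: [547.8, 48.9, 77.9]
orientation: [[-0.134, 0.991, -0.0], [0.991, 0.134, -0.0], [0.0, -0.0, -1.0]]
ft_force: [0.1, 0.5, 0.2]
width: 0.223
finger_force: 30.0
```

```bash
python3 err.py 547.8 48.8 77.9 7.7
python3 - <<'E'
from m import *
im,d,P=pts("wrist")
np.savez("/tmp/w7.npz",P=P)
x,y,z=np.moveaxis(P,-1,0)
# points in meter frame inside the gap
c,s=np.cos(np.radians(7.7)),np.sin(np.radians(7.7))
X=(x-547.8)*c+(y-48.3)*s; Y=-(x-547.8)*s+(y-48.3)*c
m=(abs(X)<9)&(abs(Y)<30)&(z>35)&(z<120)
for lo in range(35,120,7):
    k=m&(z>=lo)&(z<lo+7)
    if k.sum()>5: print(lo,k.sum(),"Y",np.percentile(Y[k],[5,50,95]).round(1),"X",np.percentile(X[k],[2,98]).round(1))
im2,_=capture("side"); save("side7.png",cv2.resize(im2[150:280,250:400],None,fx=4,fy=4))
E
```

```text
t 29.5 p [547.8  48.9  77.9] yaw 7.68 F [0.1 0.5 0.2] w 19.7 ff 30.0
shift now-axes [-0.1 -0.   0. ] goal-axes [-0.1 -0.   0. ] turn [-0. -0. -0.]
42 61 Y [11.6 12.  12.2] X [-8.8  8.7]
49 143 Y [11.6 11.9 12.3] X [-8.6  8.5]
56 162 Y [11.6 12.  12.3] X [-8.4  8.7]
63 174 Y [11.6 11.9 12.4] X [-8.6  8.6]
70 213 Y [11.6 12.  12.4] X [-8.6  8.6]
77 243 Y [11.6 12.  12.4] X [-8.7  8.6]
84 271 Y [11.5 12.  12.5] X [-8.7  8.6]
91 319 Y [11.6 12.1 12.5] X [-8.5  8.5]
98 456 Y [ 6.4 12.  12.5] X [-8.8  8.6]
105 773 Y [-11.    8.5  12.2] X [-8.6  8.7]
112 136 Y [-5.1 -3.5 -2.2] X [-4.4  4.1]
```

View pics/side7.png

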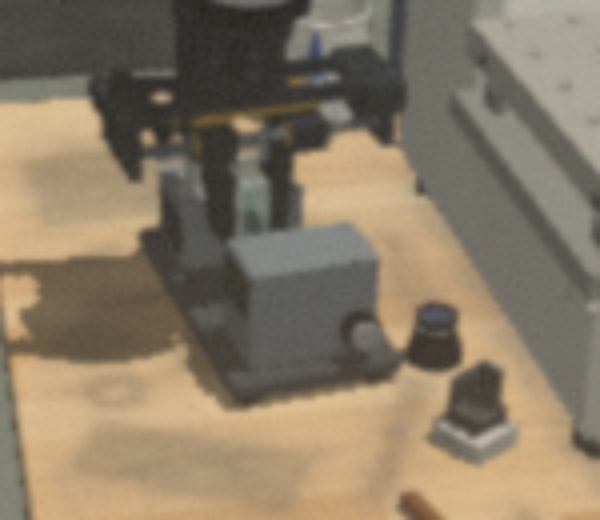

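The crop shows the cell at about (252,205) between the fingers in the gap, with the loupe and electrode untouched. Its window face reads +12.0 mm from the gap's middle at every height, so it is upright and centred. Handing in.

```bash
python3 -c "
from workcell import *
print(close_job())"
```

```text
the job is handed in; nothing more can be done
None
```

I handed the job in at about 30 s, with no verdict returned: the filter block is fully home, the lever is shut at its stop, and the reference cell is held still and upright by its frosted faces, centred on the light axis.

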